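# Unlock and switch on the picture lamp

### The job

Switch on the picture lamp: on its oak switch box, slide the child-lock tab all the way aside along its rails, then push the steel button it was covering fully down, so that it stays in. Leave the tab open, and do not shift or tip the glass decanter.

Things in the scene. Friction and masses are not known exactly. Their poses are not given: they have to be found in the camera images.
- lamp_switch: Lamp switch, fixed: oak box 80 (x) x 150 (y) x 28 (z) mm, two low steel rails along it (tops 31 mm above the ledge) bridged by a dark steel tab; the only control with a tab (the box with a knob is the dimmer, with a bare button the chime). Origin: centre of underside, z up; y runs along the rails the way the tab opens. Button axis at x = 0, y = -42 mm.
- lock_tab (a joint): Tab travel in m: 0 closed over the button, 0.060 fully aside (end stop) towards the box's +y. Tab centre: x = 0, y = -42 mm + travel in the box frame. Bridge 60 (x) x 46 (y) mm, flat top 46 mm above the ledge; a fin 34 (x) x 12 (y) mm in its middle reaches 68 mm: pinch or push it. About 2 N slides it, no spring, stays where left; cannot be lifted or pushed down.
- lamp_button (a joint): Travel of the round steel push button in m, downwards: 0 = out (off), 0.007 = fully in (on). Diameter 36 mm, flat top 38 mm above the ledge when out, 31 mm when fully in. About 3 N pushes it in; it has no spring back and stays in where it is left. The tab covers it until slid aside.
- decanter: Empty glass decanter with a glass stopper, loose, upright, 112 mm across and 235 mm tall, towards the far edge of the ledge. Origin: centre of its underside, z up. A bystander: leave it standing where it is.
Things that resemble listed ones, but are neither listed nor needed, are in the scene too. Leave any turquoise look-alike of the lamp_switch alone.

How it is judged:
On the way, in this order (a step that is already met when the one before it is completed fails the run):
1. the child-lock tab is slid aside (50 mm or more of its 60) (value of joint lock_tab above 0.05 m), for 0.2 s.
2. with the tab still aside, the button is pushed in (5 mm or more of its 7) (value of joint lock_tab above 0.05 m and value of joint lamp_button above 0.005 m), for 0.2 s.
At the end, for the whole second after the job is handed in: The tab is at least 50 mm of its 60 mm aside, the lamp button is at least 5 mm of its 7 mm in, and the decanter stands upright (within 10 degrees) within 20 mm of where it stood (all of step 2 and distance of decanter from where it was at the start of the episode below 0.02 m and angle between decanter's own z axis and vertical below 0.17 rad); the robot touches nothing.
It fails at once if the glass decanter is shifted more than 20 mm or tipped more than 10 degrees (distance of decanter from where it was at the start of the episode above 0.02 m or angle between decanter's own z axis and vertical above 0.17 rad).
It also fails if it takes over 37 s, if anything falls off the work surface, if the arm or the gripper's body presses on something with over 40 N, if the wrist force passes 120 N, or if a joint passes its speed limit or range.

### The arm

A 6-joint arm with a two-finger parallel gripper is mounted at the origin on the work surface. World frame = base frame: x ahead of the robot, y to its left, z up, the work surface at z = 0. Lengths are in m, angles in rad, forces in N, time in s.
With the tool pointing down it reaches from about 0.35 to 0.775 m from the base axis. Payload 7.3 kg.
Tool frame: the origin (TCP) lies on the centre line of the jaws, within the pads' length; the fingertips stand 11 mm ahead of it and the grasp point (between the pads) lies 8 mm behind it; y points along the fingers, z is the direction in which the jaws open and shut, and the axes are right-handed (so a half turn about y gives the same grasp; the last joint's range is limited). The gripper opens to 92 mm and grips with 3 to 60 N. Pads are 19 mm wide; open, the fingers measure 130 mm over their backs; the gripper's body (75 mm by 190 mm) begins 47 mm behind the grasp point.
Start: joints at [-1.313, 0.342, 1.524, -0, 1.275, -0.146], TCP at [0.206, -0.483, 0.238] pointing down, gripper open.
Joint ranges: [-2.53, 2.53], [-0.77, 2.02], [0.04, 2.7], [-1, 4.14], [0.28, 2.66], [-3.11, 3.11]. Speed limits (rad/s): [2.57, 2.57, 3.14, 3.14, 3.14, 3.14].

### API

Orientations are given as [roll, pitch, yaw] about the fixed x, y, z axes, in that order (R = Rz(yaw) Ry(pitch) Rx(roll)).
In Python, from cell import robot, cams gives the robot as it stands.
- The arm moves only by the tool apply_moves, never from a script. Its argument "plan" is a list of rows, each a list of 7 numbers: the shift along the tool's x, y, z in m, then the turn, a rotation vector about the tool's x, y, z in degrees, then the gripper command: -1 is fully open, 1 is shut, values between are in proportion. A call has exactly 5 rows; each row is the pose to reach, as a shift and turn from the pose commanded when the call began, along the tool's axes at that moment; what a row does not reach only later rows make up. A row lasts 1/8 s, in which the tool goes at most 62.5 mm and 10.7 degrees, less where a joint would pass 70% of its speed; a pose out of reach is approached as far as the arm can. A call with a gripper value outside its range is refused whole. The fingers move at their own pace and stop on an object; "squeeze" is the grip in N (left out, the last holds). Time passes only in rows, so rows that repeat a pose let the fingers close, or fill a call up. It gives the time, the measured TCP pose, the force and the opening at its end, in the units of the state.
- robot.observe(): the state, without advancing time (a new reading comes with each control period).
- cams.read_camera(name): name is "scene" or "top" or "wrist"; returns the picture (400x640x3 uint8, blue, green, red); there is no depth.
- cams.calibration(name): a dict with "fx", "fy", "cx", "cy" (pixels), "extrinsics" (4x4, takes a point from world to camera coordinates); the wrist camera has in their place "T_tool_cam" (4x4, takes a point from camera to tool coordinates, whose origin is the TCP and whose axes are the tool frame's). Camera axes: x right, y up, looking along -z (the intrinsics and any distortion apply to the point x, -y, -z); pixel columns grow to the right and rows downward; lengths in m; the calibration is good to about 2 mm. The wrist camera is an equidistant fisheye: a pixel r from the principal point sees the ray r / f radians off the axis. A picture is of the moment at which its call begins: read the wrist's pose just before it. calibration takes no time and is no camera call.
- robot.hand_in(): hands the job in, once; it reports no verdict.
The state is a dict: "time": time; "qpos": joint angles; "qvel": joint speeds; "joint_efforts": joint torques, N m; "tool_pos": TCP position; "tool_rot": TCP orientation; "contact_force": force on the tool from outside, world axes, zero at the start; "torque": the same for the moment, N m; "opening": finger opening in m.
Only numpy, scipy, OpenCV 4.12 (cv2) and the standard library are available. Lean on these libraries where they do the work, as an engineer would, in place of code of your own. Each camera call takes 0.05 s, during which the arm holds its last target. There are 200 camera calls.

## Working session

There is one attempt and no reset: what is moved stays moved. The work goes in short steps, Python scripts to look and compute and a tool call to move; the robot and the scene stay as the last step left them, time stands still between calls to the robot, and variables do not carry over. Pictures are saved under pics/ and viewed, about 8 in all and at most 12, crops included, and the job is handed in when it is done.

Besides the shell and the picture viewer there is one more tool, called after ">>>" as name(argument=value, ...), one argument or row to a line, values as JSON. apply_moves: Moves the arm, as the interface text tells. Its arguments: {"type":"object","properties":{"plan":{"type":"array","items":{"type":"array","items":{"type":"number"}}},"squeeze":{"type":"number"}},"required":["plan"]}

```bash
mkdir -p pics; cat > h.py <<'E'
import numpy as np,cv2
from cell import robot,cams
from scipy.spatial.transform import Rotation as R
def ray(name,u,v,st=None):
    c=cams.calibration(name)
    if name=='wrist':
        st=st or robot.observe()
        a=np.array([u-c['cx'],v-c['cy']]);r=np.hypot(*a);t=r/c['fx']
        d=np.array([np.sin(t)*a[0]/r,-np.sin(t)*a[1]/r,-np.cos(t)])
        T=np.array(c['T_tool_cam']);Rt=R.from_euler('xyz',st['tool_rot']).as_matrix()
        return Rt@T[:3,3]+st['tool_pos'],Rt@T[:3,:3]@d
    E=np.array(c['extrinsics']);d=np.array([(u-c['cx'])/c['fx'],-(v-c['cy'])/c['fy'],-1])
    return -E[:3,:3].T@E[:3,3],E[:3,:3].T@d
def onz(name,u,v,z,st=None):
    o,d=ray(name,u,v,st);return o+d*(z-o[2])/d[2]
E
python3 - <<'E'
from h import *
print(robot.observe())
a=cams.read_camera('scene');b=cams.read_camera('top')
cv2.imwrite('pics/s.png',a);cv2.imwrite('pics/t.png',b)
print(cams.calibration('scene'),cams.calibration('top'),cams.calibration('wrist'))
E
```

```text
{'time': 0.0, 'qpos': array([-1.31302173e+00,  3.42702643e-01,  1.52502441e+00, -1.84753375e-05,
        1.27538033e+00, -1.46007772e-01]), 'qvel': array([-1.73718981e-04, -7.94977991e-06,  5.24443349e-04,  2.70546105e-04,
        2.06113842e-04, -7.41736799e-04]), 'joint_efforts': array([-1.24550301e-03, -4.31246173e+01, -2.44222587e+01,  7.16038956e-02,
        5.59325656e-02, -1.30313178e-04]), 'tool_pos': array([ 0.20618343, -0.48239448,  0.23705279]), 'tool_rot': array([-1.57229750e+00,  2.02897666e-04, -2.73780505e+00]), 'contact_force': array([-0.74644951, -0.11457815, -0.05525974]), 'torque': array([ 0.00567977,  0.03303035, -0.04251643]), 'opening': 0.09169287072944626}
{'fx': 410.16766743932766, 'fy': 410.16766743932766, 'cx': 322.4819921587209, 'cy': 199.81796529365528, 'extrinsics': array([[-0.41784723,  0.90850485, -0.00475715,  0.17722537],
       [-0.65168451, -0.29607168,  0.6983186 ,  0.24686843],
       [ 0.63301737,  0.29489065,  0.71577127, -1.47683661],
       [ 0.        ,  0.        ,  0.        ,  1.        ]])} {'fx': 512.518832082732, 'fy': 512.518832082732, 'cx': 322.303815468619, 'cy': 203.4281866773209, 'extrinsics': array([[-0.02790564, -0.99946623, -0.01698643,  0.026036  ],
       [ 0.98437691, -0.03043177,  0.17342435, -0.41132499],
       [-0.17384871, -0.01188154,  0.98470069, -1.36772605],
       [ 0.        ,  0.        ,  0.        ,  1.        ]])} {'fx': 309.70691628693146, 'fy': 309.70691628693146, 'cx': 318.3329597943056, 'cy': 198.22029413509273, 'T_tool_cam': array([[ 7.52619370e-04, -9.68691539e-01, -2.48266259e-01,
        -6.81777705e-02],
       [ 5.30403430e-04,  2.48266681e-01, -9.68691578e-01,
        -1.47145947e-01],
       [ 9.99999576e-01,  5.97374770e-04,  7.00647628e-04,
         1.08564224e-03],
       [ 0.00000000e+00,  0.00000000e+00,  0.00000000e+00,
         1.00000000e+00]])}
```

View pics/t.png

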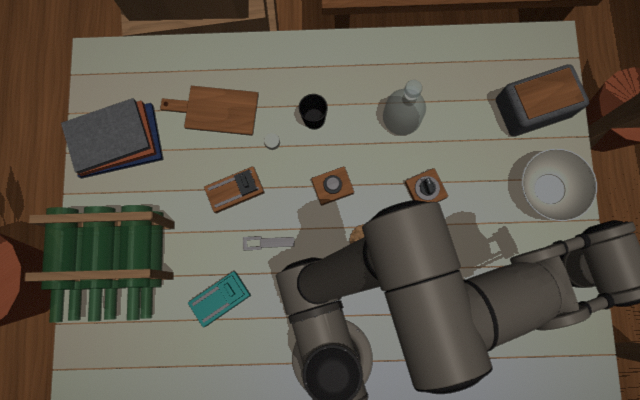

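View pics/s.png

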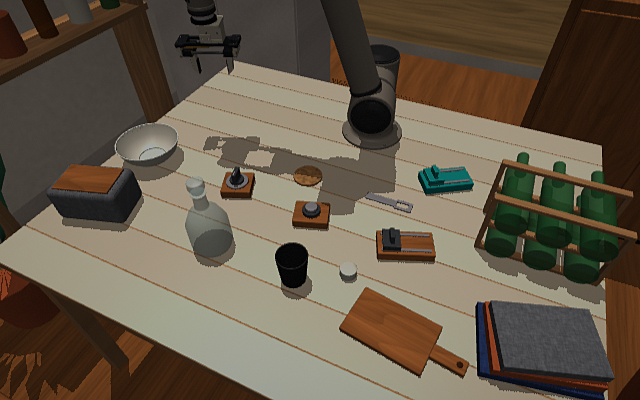

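The top view shows four candidate controls:
- Oak box with tab and rails at (234,189).
- Oak box with a bare button at (332,185), which is the chime.
- Oak box with a knob at (427,187), which is the dimmer.
- Turquoise look-alike at (219,298).

Only (234,189) is oak with a dark tab on rails. The scene view agrees, with the box at (405,245). I'll confirm it in a crop and measure it.

```bash
python3 - <<'E'
from h import *
b=cv2.imread('pics/t.png')
x0,y0,x1,y1=195,155,275,225
c=b[y0:y1,x0:x1];cv2.imwrite('pics/tc.png',cv2.resize(c,None,fx=9,fy=8.5,interpolation=cv2.INTER_CUBIC))
hsv=cv2.cvtColor(c,cv2.COLOR_BGR2HSV)
# oak + dark, not pale table
m=((hsv[...,1]>95)|(hsv[...,2]<95)).astype(np.uint8)
cs,_=cv2.findContours(m,cv2.RETR_EXTERNAL,cv2.CHAIN_APPROX_NONE)
k=max(cs,key=cv2.contourArea);r=cv2.minAreaRect(k);P=cv2.boxPoints(r)+[x0,y0]
W=np.array([onz('top',*p,.028)[:2] for p in P]);print(P,W,W.mean(0))
for i in range(4):
    d=W[(i+1)%4]-W[i];print(np.hypot(*d),np.degrees(np.arctan2(d[1],d[0])))
# dark tab
m=(hsv[...,2]<75).astype(np.uint8)
n,l,s,ce=cv2.connectedComponentsWithStats(m)
for i in range(1,n):
    if s[i,4]>30: q=ce[i]+[x0,y0];print(s[i],q,onz('top',*q,.046))
E
```

```text
[[202.67455626 186.21893501]
 [253.08876038 165.2130146 ]
 [264.53846741 192.69230652]
 [214.12425995 213.69822693]] [[0.47225539 0.34549924]
 [0.52789504 0.20464694]
 [0.44849589 0.17320427]
 [0.39384159 0.31284572]] [0.46062198 0.25904904]
0.1514435223858973 -68.44492439669015
0.08539828574419013 -158.39605393036115
0.14995609217065003 111.37489096402098
0.08494101629891852 22.608093949770556
[ 39  15  24  26 385] [245.26493506 182.64935065] [0.4746386  0.22371174 0.046     ]
[ 20  36  49  22 101] [239.41584158 201.95049505] [0.42125869 0.23980422 0.046     ]
```

View pics/tc.png

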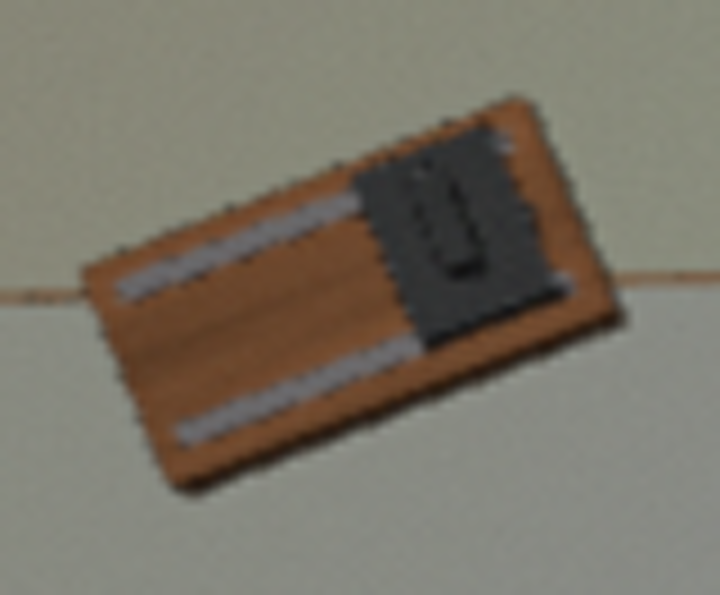

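The crop confirms it: oak box, two rails, and a dark tab with a fin at the right-hand end, closed. The measured size is 150 x 85 mm, where the visible side face adds a few mm. The box centre is about (0.463, 0.260) and the opening direction is 111.5°. I'll move above the near side of the fin with the jaws shut.

>>> apply_moves(
  plan=[
    [-0.035,0,-0.034,0,0,0,1],
    [-0.07,0,-0.068,0,0,0,1],
    [-0.105,0,-0.101,0,0,0,1],
    [-0.14,0,-0.135,0,0,0,1],
    [-0.175,0,-0.168,0,0,0,1],
  ],
  squeeze=10,
)

```text
time: 0.72
tool_pos: [0.3014, -0.2579, 0.2375]
tool_rot: [-1.571, 0.0, -2.738]
contact_force: [0.4, -0.1, -0.4]
opening: 0.0463
```

>>> apply_moves(
  plan=[
    [-0.035,0,-0.034,0,0,0,1],
    [-0.07,0,-0.068,0,0,0,1],
    [-0.105,0,-0.101,0,0,0,1],
    [-0.14,0,-0.135,0,0,0,1],
    [-0.175,0,-0.168,0,0,0,1],
  ],
)

```text
time: 1.35
tool_pos: [0.3964, -0.0347, 0.2376]
tool_rot: [-1.571, -0.0, -2.738]
contact_force: [0.1, -0.2, -0.0]
opening: 0.0006
```

>>> apply_moves(
  plan=[
    [-0.035,0.02,-0.034,0,0,0,1],
    [-0.07,0.04,-0.068,0,0.5,0,1],
    [-0.105,0.06,-0.101,0,1,0,1],
    [-0.14,0.08,-0.135,0,1.6,0,1],
    [-0.175,0.087,-0.168,0,1.6,0,1],
  ],
)

```text
time: 1.98
tool_pos: [0.4906, 0.1884, 0.149]
tool_rot: [-1.571, -0.003, -2.766]
contact_force: [1.6, -0.9, 0.3]
opening: 0.0007
```

```bash
python3 - <<'E'
from h import *
s=robot.observe();print(s)
w=cams.read_camera('wrist');cv2.imwrite('pics/w1.png',w)
np.save('w1.npy',np.r_[s['tool_pos'],s['tool_rot']])
E
```

```text
{'time': 1.975, 'qpos': array([ 2.20905586e-01,  4.33264024e-01,  1.64865012e+00, -2.14174862e-04,
        1.06260097e+00,  1.41575018e+00]), 'qvel': array([ 0.62587408,  0.48536665, -0.66347559, -0.00228988,  0.14554591,
        0.62421279]), 'joint_efforts': array([ -1.40295334, -46.98488832, -18.47381473,   0.21048456,
        -0.22700944,  -0.75167907]), 'tool_pos': array([0.49060106, 0.18841843, 0.14900804]), 'tool_rot': array([-1.57106307, -0.00291626, -2.76553604]), 'contact_force': array([ 1.6095108 , -0.94589151,  0.28057914]), 'torque': array([ 0.00803662, -0.02900675,  0.0005773 ]), 'opening': 0.0007416292101094291}
```

View pics/w1.png

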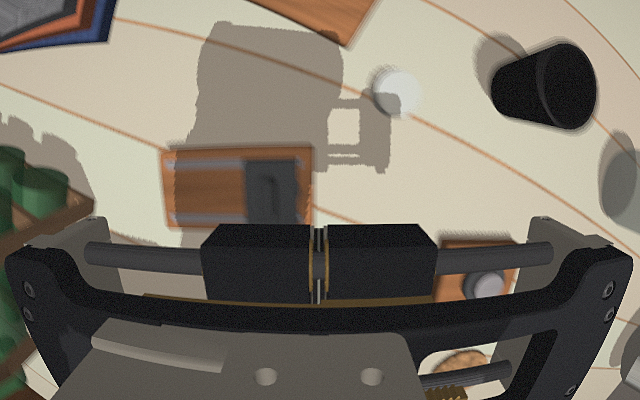

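The wrist view, slightly motion-blurred, shows the box at (162–312, 147–228), the tab at (272,190) and the closed fingers just to the right of the tab. I'll take a still frame to refine the measurement.

```bash
python3 - <<'E'
from h import *
cams.read_camera('wrist')
s=robot.observe();w=cams.read_camera('wrist')
print(s['tool_pos'],s['tool_rot'])
x0,y0,x1,y1=150,130,330,240
c=w[y0:y1,x0:x1];cv2.imwrite('pics/w2.png',cv2.resize(c,None,fx=4.4,fy=4.4,interpolation=cv2.INTER_CUBIC))
ctr=np.array([.463,.260]);u=np.array([np.cos(np.radians(111.5)),np.sin(np.radians(111.5))]);n=np.array([u[1],-u[0]])
g=cv2.cvtColor(c,cv2.COLOR_BGR2HSV)
m=((g[...,1]>110)).astype(np.uint8);m[90:]=0
k=max(cv2.findContours(m,0,cv2.CHAIN_APPROX_NONE)[0],key=cv2.contourArea).reshape(-1,2)+[x0,y0]
W=np.array([onz('wrist',*p,.028,s)[:2] for p in k]).astype(np.float32)
r=cv2.minAreaRect(W);print('box',r)
m=(g[...,2]<75).astype(np.uint8);m[88:]=0
N,l,S,ce=cv2.connectedComponentsWithStats(m)
for i in range(1,N):
    if S[i,4]>50:
        q=ce[i]+[x0,y0];p=onz('wrist',*q,.046,s)[:2];print(S[i],q,p,'box frame',(p-ctr)@n,(p-ctr)@u)
E
```

```text
[0.49157559 0.19041107 0.14913888] [-1.57177591e+00 -8.30320454e-04 -2.76214161e+00]
box ((0.4781578779220581, 0.2659521996974945), (0.07314544916152954, 0.17035187780857086), 22.388248443603516)
[  98   34   57   54 2921] [276.26840123 190.41047586] [0.48880739 0.22626699] box frame 0.011648453893613702 -0.040844228147351495
```

View pics/w2.png

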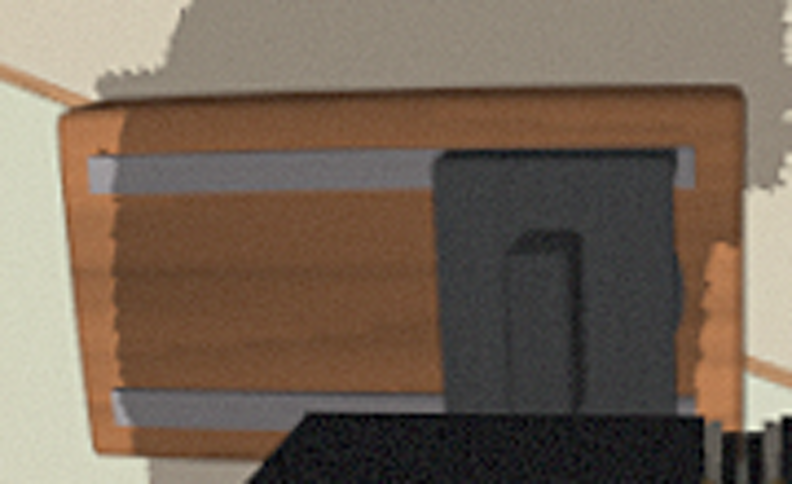

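The crop shows the tab top's far corners at about (251,166) and (303,166), and the fin top's far corners at about (265,187) and (280,187). I'll check these in the box frame.

```bash
python3 - <<'E'
from h import *
s=robot.observe()
ctr=np.array([.463,.260]);a=np.radians(111.5);u=np.array([np.cos(a),np.sin(a)]);n=np.array([u[1],-u[0]])
f=lambda q,z:(lambda p:print(q,((p-ctr)@n*1e3).round(1),((p-ctr)@u*1e3).round(1)))(onz('wrist',150+q[0]/4.4,130+q[1]/4.4,z,s)[:2])
print('tab 30,-19 / 30,-65');f((445,158),.046);f((675,158),.046)
print('fin 17,-36 / 17,-48');f((507,253),.068);f((567,253),.068)
print('box far corner R 40,-75 / L 40,75');f((743,95),.028);f((62,115),.028)
p=s['tool_pos'][:2]-ctr;print('tcp box',p@n*1e3,p@u*1e3,s['tool_pos'][2],'jaw',np.degrees(s['tool_rot'][2])+90+180)
E
```

```text
tab 30,-19 / 30,-65
(445, 158) 31.0 -21.7
(675, 158) 30.7 -65.2
fin 17,-36 / 17,-48
(507, 253) 17.5 -36.9
(567, 253) 17.5 -47.5
box far corner R 40,-75 / L 40,75
(743, 95) 40.7 -77.8
(62, 115) 39.6 68.9
tcp box -0.29011525054070253 -76.6701909000832 0.1494903813184168 jaw 111.71380726802215
```

The points agree within about 2 mm apart from one outer box corner, which is 6 mm off. The fin and button line are well located. The TCP sits at box (0, −77), so I'll descend and push.

>>> apply_moves(
  plan=[
    [0,0.03,0,0,0,0,1],
    [0,0.06,0,0,0,0,1],
    [0,0.08,0,0,0,0,1],
    [0,0.085,0,0,0,0,1],
    [0,0.085,0,0,0,0,1],
  ],
)

```text
time: 2.75
tool_pos: [0.4911, 0.1864, 0.0661]
tool_rot: [-1.571, 0.0, -2.766]
contact_force: [-0.8, -0.4, 0.3]
opening: 0.0006
```

>>> apply_moves(
  plan=[
    [0,0,-0.01,0,0,0,1],
    [0,0,-0.02,0,0,0,1],
    [0,0,-0.03,0,0,0,1],
    [0,0,-0.04,0,0,0,1],
    [0,0,-0.04,0,0,0,1],
  ],
)

```text
time: 3.38
tool_pos: [0.4762, 0.2252, 0.066]
tool_rot: [-1.571, 0.001, -2.764]
contact_force: [1.0, -0.7, 0.7]
opening: 0.0004
```

>>> apply_moves(
  plan=[
    [0,0,-0.01,0,0,0,1],
    [0,0,-0.018,0,0,0,1],
    [0,0,-0.023,0,0,0,1],
    [0,0,-0.026,0,0,0,1],
    [0,0,-0.026,0,0,0,1],
  ],
)

```text
time: 4.0
tool_pos: [0.4664, 0.2485, 0.0655]
tool_rot: [-1.571, -0.001, -2.766]
contact_force: [0.3, 0.4, 0.5]
opening: 0.0008
```

>>> apply_moves(
  plan=[
    [0,0,-0.001,0,0,0,1],
    [0,0,-0.002,0,0,0,1],
    [0,0,-0.003,0,0,0,1],
    [0,0,-0.004,0,0,0,1],
    [0,0,-0.004,0,0,0,1],
  ],
)

```text
time: 4.62
tool_pos: [0.4651, 0.252, 0.0655]
tool_rot: [-1.571, -0.001, -2.766]
contact_force: [-0.3, -1.7, -1.9]
opening: 0.0004
```

```bash
python3 - <<'E'
from h import *
s=robot.observe();w=cams.read_camera('wrist')
print(s['tool_pos'],s['contact_force'])
c=w[120:260,150:490];cv2.imwrite('pics/w3.png',cv2.resize(c,None,fx=2.3,fy=2.3,interpolation=cv2.INTER_CUBIC))
E
```

```text
[0.46510728 0.25202093 0.06552651] [-0.29313169 -1.72786621 -1.92859478]
```

View pics/w3.png

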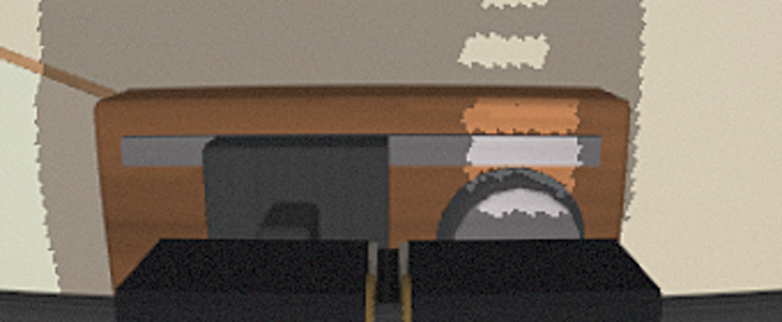

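The button is exposed at about (372,210) full-frame, and the tab's far corners are at about (240,185) and (319,185). I'll compute the travel.

```bash
python3 - <<'E'
from h import *
s=robot.observe()
ctr=np.array([.463,.260]);a=np.radians(111.5);u=np.array([np.cos(a),np.sin(a)]);n=np.array([u[1],-u[0]])
for q,z in [((207,151),.046),((388,151),.046),((440,225),.038),((584,225),.038)]:
    p=onz('wrist',150+q[0]/2.3,120+q[1]/2.3,z,s)[:2]-ctr;print(q,p@n*1e3,p@u*1e3)
p=s['tool_pos'][:2]-ctr;print('tcp',p@n*1e3,p@u*1e3)
E
```

```text
(207, 151) 31.801454002177458 34.92767146735455
(388, 151) 31.646597930298114 -9.297224891901688
(440, 225) 10.43577568209557 -22.72820943660317
(584, 225) 10.139468077874081 -61.151903966086586
tcp -0.9733592572463997 -8.19552828913252
```

Travel is about 55–56 mm. I'll push about 4 mm more for margin, then back off and lift.

>>> apply_moves(
  plan=[
    [0,0,-0.001,0,0,0,1],
    [0,0,-0.002,0,0,0,1],
    [0,0,-0.003,0,0,0,1],
    [0,0,-0.004,0,0,0,1],
    [0,0,-0.004,0,0,0,1],
  ],
)

```text
time: 5.3
tool_pos: [0.4639, 0.2554, 0.0656]
tool_rot: [-1.57, -0.0, -2.765]
contact_force: [0.2, -5.2, -1.3]
opening: 0.0007
```

>>> apply_moves(
  plan=[
    [0,0,0.01,0,0,0,1],
    [0,0,0.02,0,0,0,1],
    [0,0,0.03,0,0,0,1],
    [0,0,0.038,0,0,0,1],
    [0,0,0.038,0,0,0,1],
  ],
)

```text
time: 5.92
tool_pos: [0.4782, 0.2198, 0.0657]
tool_rot: [-1.571, 0.0, -2.767]
contact_force: [-0.5, 0.3, 0.4]
opening: 0.0002
```

>>> apply_moves(
  plan=[
    [0,0.008,0,0,0,0,1],
    [0,0.014,0,0,0,0,1],
    [0,0.018,0,0,0,0,1],
    [0,0.021,0,0,0,0,1],
    [0,0.022,0,0,0,0,1],
  ],
)

```text
time: 6.55
tool_pos: [0.4774, 0.2205, 0.0435]
tool_rot: [-1.571, -0.001, -2.766]
contact_force: [-2.4, 0.5, 4.6]
opening: 0.0004
```

>>> apply_moves(
  plan=[
    [0,0.0005,0,0,0,0,1],
    [0,0.001,0,0,0,0,1],
    [0,0.0015,0,0,0,0,1],
    [0,0.002,0,0,0,0,1],
    [0,0.002,0,0,0,0,1],
  ],
)

```text
time: 7.18
tool_pos: [0.4779, 0.2205, 0.0422]
tool_rot: [-1.571, 0.0, -2.766]
contact_force: [-3.7, 0.4, 6.9]
opening: 0.0004
```

>>> apply_moves(
  plan=[
    [0,0.0005,0,0,0,0,1],
    [0,0.001,0,0,0,0,1],
    [0,0.0015,0,0,0,0,1],
    [0,0.0015,0,0,0,0,1],
    [0,0.0015,0,0,0,0,1],
  ],
)

```text
time: 7.8
tool_pos: [0.4779, 0.2205, 0.0419]
tool_rot: [-1.571, 0.001, -2.766]
contact_force: [-7.3, -0.5, 19.0]
opening: 0.0002
```

>>> apply_moves(
  plan=[
    [0,-0.01,0,0,0,0,1],
    [0,-0.03,0,0,0,0,1],
    [0,-0.06,0,0,0,0,1],
    [0,-0.1,0.03,0,0,0,1],
    [0,-0.12,0.06,0,0,0,1],
  ],
)

```text
time: 8.43
tool_pos: [0.5013, 0.1642, 0.1625]
tool_rot: [-1.57, 0.004, -2.765]
contact_force: [-0.6, -0.4, 0.1]
opening: 0.0006
```

>>> apply_moves(
  plan=[
    [0.01,0,0.02,0,0,0,1],
    [0.03,0,0.02,0,0,0,1],
    [0.05,0,0.02,0,0,0,1],
    [0.05,0,0.02,0,0,0,1],
    [0.05,0,0.02,0,0,0,1],
  ],
)

```text
time: 9.05
tool_pos: [0.4617, 0.1278, 0.1605]
tool_rot: [-1.57, 0.002, -2.766]
contact_force: [-0.2, -0.3, 0.3]
opening: 0.0002
```

```bash
python3 - <<'E'
from h import *
cams.read_camera('wrist');s=robot.observe();w=cams.read_camera('wrist')
t=cams.read_camera('scene')
print(s['tool_pos'],s['contact_force'])
A=cv2.resize(w,(640,400));
B=cv2.resize(t[150:290,170:450],None,fx=2.28,fy=1.4*1.0,interpolation=cv2.INTER_CUBIC)
cv2.imwrite('pics/f.png',np.vstack([A,cv2.resize(B,(640,196))]))
t0=cv2.imread('pics/s.png');print('decanter diff',np.abs(t[175:260,183:235].astype(int)-t0[175:260,183:235]).mean())
E
```

```text
[0.46169142 0.12786743 0.16036519] [-0.34877178  0.30379474 -0.92943244]
decanter diff 5.091402714932126
```

View pics/f.png

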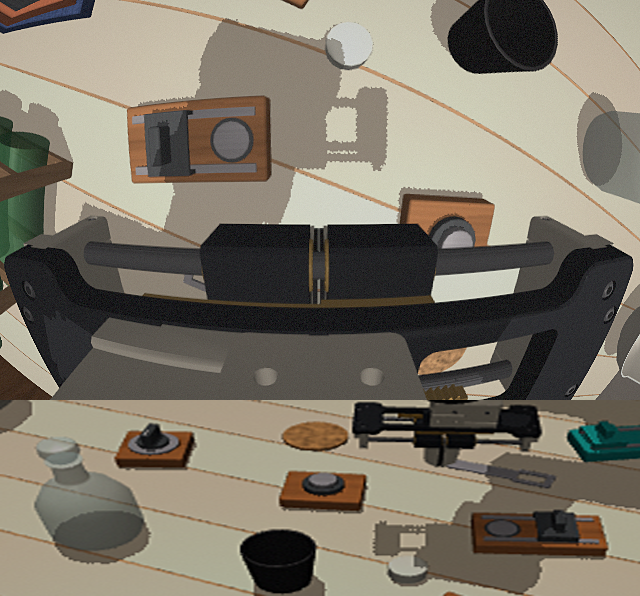

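The button at (232,140) sits low, the tab at (167,145) is at the far end of its rails, and the decanter is standing undisturbed. The push force rose from 7 to 19 N over 0.3 mm, so the button is bottomed.

```bash
python3 - <<'E'
from h import *
print(robot.hand_in(),robot.observe()['time'])
E
```

```text
the job is handed in; nothing more can be done
the job is handed in; nothing more can be done
```

I slid the tab on the oak lamp switch aside, pressed the button down with the closed fingertips, moved the arm clear and handed in at about 9 s of the 37 s.

What the last checks showed:
- **Tab:** I measured it at about 55–56 mm of travel, then pushed about 4 mm further, and the contact force rose to about 5 N. I didn't re-measure the travel after that, but the final pictures show the tab at the far end of its rails with the button uncovered.
- **Button:** The fingertips stopped about 31 mm above the ledge, the fully-in height. The push force rose from 7 to 19 N over 0.3 mm, so the button had reached its stop, and the final pictures show it low.
- **Decanter:** The arm never came near it. It stands upright in the final picture, judged by eye and a coarse image comparison, not a pose measurement.
- **Arm:** The gripper is clear of everything, with contact force around zero.

**Disagreement:** One outer corner of the box measured about 6 mm off its nominal position along the rails. The tab, fin and button points agreed to within 1–3 mm, so I used those.

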